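# Hang the sanding stop and set its screw cap

## Task

Hang the stop bracket by its eye on the fixture's post, lowering rather than dropping it, so that it lies flat on the cream base with its cap end between the two cheeks. Then screw the black knurled cap clockwise until it bottoms out, back it off a quarter turn so that the stop has play, and finish while still holding the cap there: do not let go of it. Leave the other things on the bench where they are.

Things in the scene. Friction and masses are not known exactly. Their poses are not given: they have to be found in the camera images.
- fixture: Cream cast base, 190 x 90 x 30 mm (its x, y, z), fixed to the bench; origin: centre of its underside, z up. On its top: a round steel post at x = -60 mm and, from x = 5 to 85 mm, two dark steel cheeks 8 mm high and 10 mm thick, inner faces at y = -28 and +28 mm. The bracket belongs between the cheeks, its x axis along the base's x axis, its underside on the base's top.
- post (a point): Foot of the post's axis, on the base's top face (30 mm above the bench). The post is 18 mm in diameter and 34 mm tall, tapering over its top 10 mm to 8 mm.
- bracket: Loose stop bracket, about 0.4 kg with its cap, lying flat on the bench: aluminium plate 170 x 50 x 10 mm (x, y, z); origin: centre of its underside, z up. At x = -60 mm a through hole 22 mm across, the eye. At the middle a blue grip block, 30 x 30 mm, up to z = 38 mm, to pick it up by. At x = +62 mm a dark boss, 32 mm across, up to z = 22 mm, carries the screw cap.
- eye (a point): Centre of the bracket's eye at the plate's underside (x = -60 mm in the bracket).
- cap: Screw cap, captive on the bracket's boss, its thread already started. Origin: on its axis at its lower face (z = 22 mm in the bracket when bottomed; rises 5 mm a turn). Steel washer 38 mm across to 3 mm above the origin, then a black knurled cylinder 36 mm across to 37 mm, an orange stripe on top from centre to rim. This frame rises with the cap but does not turn. Grip block: 47 mm off.
- cap_turn (a joint): Turn of the cap on its thread, rad: 0 = bottomed out (a hard stop), growing as it is unscrewed (counter-clockwise seen from above). It starts 2.1 to 3.1 rad from the stop, so tightening may need two grasps. The thread drags with about 0.05 N m and stays where it is left; a quarter turn is 1.57.
- cork_block: Cork sanding block, 70 x 34 x 30 mm, bystander. Origin: centre of its underside.
- blank: Dark red wooden chopstick blank, 200 x 14 x 14 mm, lying on the bench, bystander. Origin: centre of its underside.
- oil: Amber oil bottle, 60 mm in diameter, 130 mm tall, bystander. Origin: centre of its underside.
- tape: Yellow tape core, a ring 90 mm across and 25 mm high, bystander. Origin: centre of its underside.
- brush: Dusting brush with a wooden handle, 200 mm long, bystander. Origin: under its middle.
There are look-alikes about, which are no part of the job. What is meant by the bracket is not purple, and is the larger of those in its own colour.

How it is judged:
By the outcome, as a careful person would: the job done as asked, in the order asked, and still so for the second after the job is handed in, while the arm keeps its last pose, push and grip.
It also fails if it takes over 67 s, if anything falls off the work surface, if the arm or the gripper's body presses on something with over 40 N, if the wrist force passes 120 N, or if a joint passes its speed limit or range.

## Robot

A 6-joint arm with a two-finger parallel gripper is mounted at the origin on the work surface. World frame = base frame: x ahead of the robot, y to its left, z up, the work surface at z = 0. Lengths are in mm, angles in degrees, forces in N, time in s.
With the tool pointing down it reaches from about 300 to 850 mm from the base axis. Payload 4.2 kg.
Tool frame: the origin (TCP) lies at the very end of the fingers, on their centre line; the grasp point (between the pads) lies 19 mm behind it; x points along the fingers, z is the direction in which the jaws open and shut, and the axes are right-handed (so a half turn about x gives the same grasp; the last joint's range is limited). The gripper opens to 91 mm and grips with 3 to 60 N. Pads are 32 mm wide; open, the fingers measure 118 mm over their backs; the gripper's body (76 mm by 178 mm) begins 60 mm behind the grasp point.
Start: joints at [-1.146, 18.312, 89.639, -0, 72.044, -1.146], TCP at [575.016, 0, 213.976] pointing down, gripper open.
Joint ranges: [-177.97, 177.97], [-48.28, 115.42], [12.27, 149.76], [-77.06, 257.06], [2.81, 150.46], [-146.56, 146.56]. Speed limits (degrees/s): [147.25, 147.25, 180, 180, 180, 180].

## Interface

Orientations are given as [roll, pitch, yaw] about the fixed x, y, z axes, in that order (R = Rz(yaw) Ry(pitch) Rx(roll)).
In Python, from workcell import state, grab_frame, camera_info, env, search_frame, place_of gives the robot as it stands.
- The arm moves only by the tool drive_tool, never from a script. Its argument "plan" is a list of rows, each a list of 7 numbers: the turn, a rotation vector about the world's x, y, z in degrees, then the shift along the world's x, y, z in mm, then the finger opening in mm, from 0 to 91.2. In form: [[wx, wy, wz, dx, dy, dz, jaw], ...]. A call has 1 to 10 rows; each row is the pose to reach, as a shift and turn from the pose measured when the call began; what a row does not reach only later rows make up. A row lasts 1/8 s, in which the tool goes at most 62.5 mm and 10.7 degrees, less where a joint would pass 70% of its speed; a pose out of reach is approached as far as the arm can. A call with a gripper value outside its range is refused whole. The fingers move at their own pace and stop on an object; "grip_force" is the grip in N (left out, the last holds). Time passes only in rows, so rows that repeat a pose let the fingers close. It gives the time, the measured TCP pose, the force and the opening at its end, in the units of the state.
- state(): the state, without advancing time (a new reading comes with each control period).
- grab_frame(name): name is "scene" or "side" or "wrist"; returns the picture (480x640x3 uint8, red, green, blue); there is no depth.
- camera_info(name): a dict with "intrinsics" (3x3 intrinsics, pixels), "k1" (the pictures are not rectified: a ray, as slopes to the right and down, at radius r is drawn at 1 + k1 r^2 times it, then the intrinsics apply), "origin" and "orientation" of the camera in the world; the wrist camera has in their place "hand_eye" (4x4, takes a point from camera to tool coordinates, whose origin is the TCP and whose axes are the tool frame's). Camera axes: x right, y down, z forward; pixel columns grow to the right and rows downward; lengths in mm; the calibration is good to about 2 mm. A picture is of the moment at which its call begins: read the wrist's pose just before it. camera_info takes no time and is no camera call.
- env.job_done(): hands the job in, once; it reports no verdict.
Trained networks look in the newest picture that a camera, given by its name, has taken for a name from the list of things; names that differ only in an ending like _2 or _b are one class to them, and where a whole thing is asked for, a point or a joint stands for the part that bears it (a point fixed in the world has none). Each returns a list of dicts, best first, with "p" (0 to 1); they miss things now and then, are a little off and sometimes report something else, mostly with a low value. They report only what shows in the picture. A call takes as long as a camera call. They do not tell look-alikes from the thing itself.
- search_frame(camera, label): "rect" ([left, top, right, bottom] as shares, 0 to 1, of the picture: columns of its width, rows of its height, round what is visible of it).
- place_of(camera, label): "location" ([column, row] as shares, 0 to 1, of the picture: columns of its width, rows of its height: a listed point, or the origin of a listed thing).
The state is a dict: "time_s": time; "qpos": joint angles; "qvel": joint speeds; "effort": joint torques, N m; "ee_pos": TCP position; "ee_rot": TCP orientation; "force": force on the tool from outside, world axes, zero at the start; "torque": the same for the moment, N m; "gripper_width": finger opening in mm.
Only numpy, scipy, OpenCV 4.12 (cv2) and the standard library are available. Lean on these libraries where they do the work, as an engineer would, in place of code of your own. Each camera call takes 0.05 s, during which the arm holds its last target. There are 200 camera calls.

## Working session

There is one attempt and no reset: what is moved stays moved. The work goes in short steps, Python scripts to look and compute and a tool call to move; the robot and the scene stay as the last step left them, time stands still between calls to the robot, and variables do not carry over. Pictures are saved under pics/ and viewed, about 8 in all and at most 12, crops included, and the job is handed in when it is done.

Besides the shell and the picture viewer there is one more tool, called after ">>>" as name([rows], argument=value, ...), one row to a line, values as JSON. drive_tool: Moves the arm, as the interface text tells. Its arguments: {"type":"object","properties":{"plan":{"type":"array"},"grip_force":{"type":"number"}},"required":["plan"]}

```bash
ls; mkdir -p pics; cat > h.py <<'E'
import numpy as np, cv2
from scipy.spatial.transform import Rotation as R
from workcell import state, grab_frame, camera_info, env, search_frame, place_of
def cam(n,s=None):
    c=camera_info(n)
    K=np.array(c["intrinsics"]); k1=c["k1"]
    if "hand_eye" in c:
        s=s or state(); T=np.eye(4); T[:3,:3]=R.from_euler('xyz',s["ee_rot"],degrees=True).as_matrix(); T[:3,3]=s["ee_pos"]
        T=T@np.array(c["hand_eye"]); return K,k1,T[:3,:3],T[:3,3]
    o=np.array(c["orientation"])
    Rm=o if o.shape==(3,3) else R.from_euler('xyz',o,degrees=True).as_matrix()
    return K,k1,Rm,np.array(c["origin"])
def ray(C,u,v):
    K,k1,Rm,o=C
    d=cv2.undistortPoints(np.array([[[u,v]]],float),K,np.array([k1,0,0,0,0.]))[0,0]
    return o,Rm@np.array([d[0],d[1],1])
def onz(C,u,v,z):
    o,d=ray(C,u,v); return o+d*(z-o[2])/d[2]
def proj(C,P):
    K,k1,Rm,o=C; p=Rm.T@(np.array(P,float)-o); x=p[:2]/p[2]; x=x*(1+k1*(x@x)); return (K[:2,:2]@x+K[:2,2])
def save(n,f,img): cv2.imwrite(f"pics/{f}.png",img[...,::-1])
E
python3 - <<'E'
from h import *
s=state(); print(s)
for n in ["scene","side","wrist"]:
    print(n,camera_info(n))
    im=grab_frame(n); save(n,n+"0",im)
    C=cam(n,s)
    for l,z in [("bracket",0),("eye",0),("cap",25),("fixture",0),("post",30)]:
        for r in place_of(n,l):
            u,v=r["location"][0]*640,r["location"][1]*480
            print(n,l,round(r["p"],2),round(u),round(v),onz(C,u,v,z).round())
E
```

```text
pics
{'time_s': 0.0, 'qpos': array([-1.14684616e+00,  1.83504101e+01,  8.97080006e+01, -3.34641264e-04,
        7.20433875e+01, -1.14300362e+00]), 'qvel': array([ 0.0757864 , -0.17862217, -0.02626815,  0.03098134, -0.04743649,
        0.07062214]), 'effort': array([-5.01459035e-04, -4.12465632e+01, -2.31973493e+01,  7.28826877e-02,
        4.58198413e-02, -1.41870069e-04]), 'ee_pos': array([ 5.74481049e+02, -4.85343489e-05,  2.13121820e+02]), 'ee_rot': array([179.03606647,  89.8982013 , 179.03232738]), 'force': array([ 0.23688206, -0.03322876,  0.50528047]), 'torque': array([ 0.03272029,  0.00399577, -0.04737123]), 'gripper_width': 91.11381406394031}
scene {'intrinsics': array([[447.0733376 ,   0.        , 320.9702772 ],
       [  0.        , 447.0733376 , 237.53253289],
       [  0.        ,   0.        ,   1.        ]]), 'k1': -0.05789802432239693, 'origin': array([1113.05229446, -293.67207895,  805.45470056]), 'orientation': array([-138.15660365,   -0.73977975,   63.48281352])}
scene bracket 0.95 332 199 [363. 125.   0.]
scene bracket 0.9 432 326 [792. 134.   0.]
scene bracket 0.6
[... 1327 characters left out ...]
515834775812853, 'hand_eye': array([[ 7.59230576e-04, -2.35792778e-01,  9.71803061e-01,
        -1.70253953e+02],
       [-6.35169946e-04, -9.71803259e-01, -2.35792329e-01,
         6.58576101e+01],
       [ 9.99999510e-01, -4.38239352e-04, -8.87591234e-04,
        -2.00654385e-01],
       [ 0.00000000e+00,  0.00000000e+00,  0.00000000e+00,
         1.00000000e+00]])}
wrist bracket 0.86 558 56 [787. 140.   0.]
wrist bracket 0.63 85 60 [364. 137.   0.]
wrist bracket 0.56 323 40 [577. 151.   0.]
wrist eye 0.8 86 133 [357.  73.   0.]
wrist eye 0.67 600 76 [828. 124.   0.]
wrist eye 0.61 263 84 [524. 114.   0.]
wrist cap 0.62 519 27 [737. 157.  25.]
wrist fixture 0.94 255 388 [ 505. -192.    0.]
```

View pics/scene0.png

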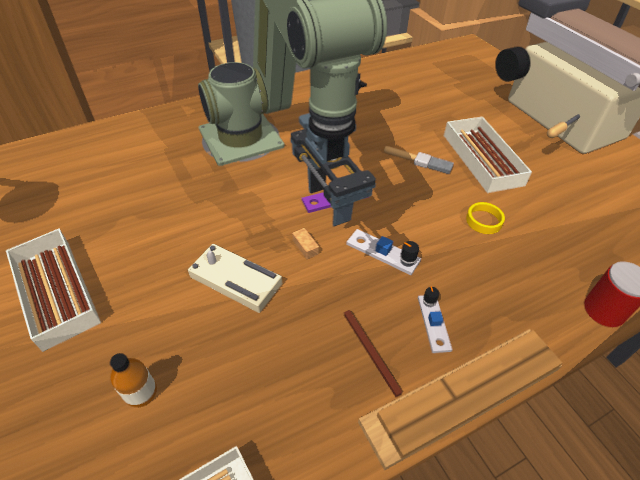

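View pics/side0.png

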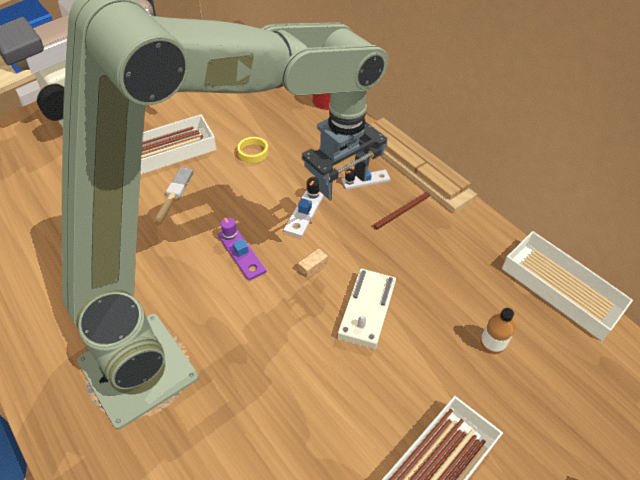

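Candidates in the scene view: the purple one at (315,203), the white bracket at (384,250), and a smaller white one at (434,325). Eye to cap measures about 123 mm on the first white one and 94 mm on the second, so the bracket is the one at (384,250). I'll move above it and take a close look to check.

>>> drive_tool([
  [0,0,-10,0,25,-8,91],
  [0,0,-20,0,50,-16,91],
  [0,0,-30,0,75,-25,91],
  [0,0,-40,0,100,-33,91],
  [0,0,-50,0,125,-42,91],
  [0,0,-60,0,148,-50,91],
  [0,0,-62,0,148,-50,91],
  [0,0,-62,0,148,-50,91],
])

```text
time_s: 1.9
ee_pos: [575.2, 147.5, 164.2]
ee_rot: [2.2, 90.0, -59.7]
force: [0.4, -0.5, -0.1]
gripper_width: 91.1
```

```bash
cat > look.py <<'E'
from h import *
import sys
def look(f,labels,cams=("wrist",)):
    for n in cams:
        s=state(); im=grab_frame(n); save(n,f+n,im); C=cam(n,s)
        for l,z in labels:
            for r in place_of(n,l):
                u,v=r["location"][0]*640,r["location"][1]*480
                print(n,l,round(r["p"],2),round(u),round(v),onz(C,u,v,z).round(1))
    s=state(); print({k:np.round(s[k],2) for k in ("time_s","qpos","ee_pos","ee_rot","force","torque","gripper_width")})
E
python3 - <<'E'
from look import *
look("a",[("bracket",0),("eye",0),("cap",24)])
E
```

```text
wrist bracket 0.59 319 220 [575.4 147.4   0. ]
wrist eye 0.69 323 286 [525.2 117.3   0. ]
wrist cap 0.88 416 11 [742.7 160.1  24. ]
wrist cap 0.68 316 145 [628.3 178.6  24. ]
wrist cap 0.17 318 218 [579.9 151.4  24. ]
{'time_s': np.float64(2.1), 'qpos': array([ 1.326e+01,  2.192e+01,  9.155e+01, -2.000e-02,  6.649e+01,
        7.527e+01]), 'ee_pos': array([575.25, 147.23, 164.45]), 'ee_rot': array([54.45, 89.95, -7.55]), 'force': array([-1.19, -0.18, -0.09]), 'torque': array([-0.02,  0.1 ,  0.  ]), 'gripper_width': np.float64(90.96)}
```

View pics/awrist.png

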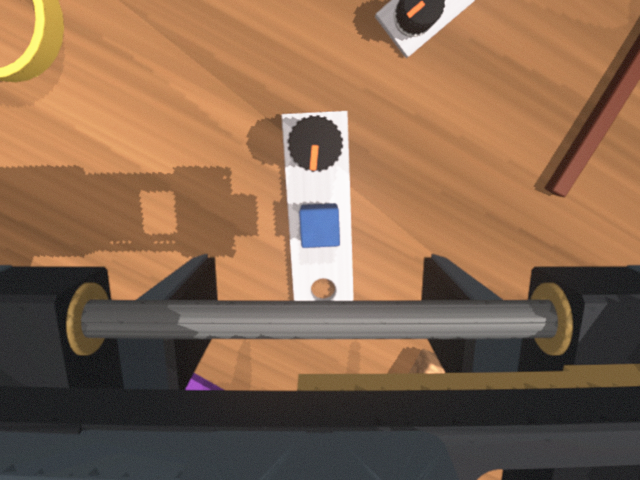

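```bash
python3 - <<'E'
from h import *
s=state(); C=cam("wrist",s)
print(onz(C,320.5,226,38))
for a,b in [((283,115),(294,300)),((347,111),(353,300))]:
    d=onz(C,*a,10)-onz(C,*b,10); print(np.degrees(np.arctan2(d[1],d[0])))
for u,v,z in [(323,287,10),(316,143,60)]: print(onz(C,u,v,z))
M=R.from_euler('xyz',s["ee_rot"],degrees=True).as_matrix(); print(M[:,2],np.degrees(np.arctan2(M[1,2],M[0,2])),M[:,0])
E
```

```text
[578.15767977 147.61985543  38.        ]
30.339297308012085
30.752631197794344
[527.48487483 118.16703283  10.        ]
[630.11190666 178.6869944   60.        ]
[ 4.69349057e-01 -8.83012600e-01  4.58496660e-04] -62.007946076252786 [ 7.81841791e-04 -1.03667614e-04 -9.99999689e-01]
```

The view shows the black-capped white bracket: blue block top at (320,226), cap at (316,143), eye at (323,287), with the smaller white look-alike at the top right (415,10). This is the right one, at a yaw of about 30.5°. Next I'll grip the block.

>>> drive_tool([
  [0,0,2.5,3,0.5,-50,80],
  [0,0,2.5,3,0.5,-100,75],
  [0,0,2.5,3,0.5,-135,70],
  [0,0,2.5,3,0.5,-150,70],
  [0,0,2.5,3,0.5,-150,70],
  [0,0,2.5,3,0.5,-150,25],
  [0,0,2.5,3,0.5,-150,25],
  [0,0,2.5,3,0.5,-150,25],
  [0,0,2.5,3,0.5,-150,25],
], grip_force=45)

```text
time_s: 3.22
ee_pos: [578.4, 147.8, 14.9]
ee_rot: [63.3, 89.9, 3.8]
force: [-0.3, -0.7, -0.3]
gripper_width: 33.0
```

>>> drive_tool([
  [0,0,0,0,0,0,25],
  [0,0,0,0,0,0,25],
  [0,0,0,0,0,10,25],
  [0,0,0,0,0,30,25],
  [0,0,0,0,0,60,25],
  [0,0,0,0,0,90,25],
  [0,0,0,0,0,110,25],
  [0,0,0,0,0,110,25],
])

```text
time_s: 4.22
ee_pos: [579.4, 147.9, 126.6]
ee_rot: [67.4, 89.7, 7.9]
force: [-0.6, -1.1, -4.0]
gripper_width: 29.8
```

```bash
python3 - <<'E'
from look import *
look("b",[("eye",110),("cap",134),("fixture",0),("post",30)],("wrist","side","scene"))
E
```

```text
wrist eye 0.47 319 282 [578.  147.2 110. ]
wrist cap 0.94 433 8 [698.3 169.  134. ]
wrist cap 0.72 316 155 [630.1 179.4 134. ]
side eye 0.73 379 175 [746.9  53.2 110. ]
side eye 0.67 252 268 [321.8   2.2 110. ]
side eye 0.56 295 201 [518.7 110.5 110. ]
side cap 0.72 351 179 [662.4  66.4 134. ]
side cap 0.5 228 235 [321.1  99.2 134. ]
side post 0.59 360 320 [ 459.7 -212.9   30. ]
scene eye 0.93 439 342 [868.   69.4 110. ]
scene eye 0.78 315 204 [462.5  25.6 110. ]
scene eye 0.65 362 209 [522. 113. 110.]
scene cap 0.88 418 223 [629.5 183.3 134. ]
scene cap 0.67 428 301 [799.8  88.3 134. ]
scene cap 0.63 357 190 [486.5 117.6 134. ]
scene fixture 0.67 235 277 [ 493.3 -189.1    0. ]
scene post 0.77 212 265 [ 464.2 -226.4   30. ]
{'time_s': np.float64(4.97), 'qpos': array([ 1.324e+01,  2.407e+01,  9.427e+01, -2.000e-02,  6.158e+01,
        7.275e+01]), 'ee_pos': array([578.45, 147.78, 124.86]), 'ee_rot': array([62.63, 89.91,  3.13]), 'force': array([ 0.29,  0.32, -3.53]), 'torque': array([-0.08,  0.12, -0.03]), 'gripper_width': np.float64(29.7)}
```

```bash
python3 - <<'E'
from h import *
a=cv2.imread("pics/bside.png")[255:360,325:415]; b=cv2.imread("pics/bscene.png")[235:320,180:290]
A=cv2.resize(a,None,fx=5,fy=5,interpolation=cv2.INTER_CUBIC)[:525]; B=cv2.resize(b,None,fx=3.1,fy=3.1,interpolation=cv2.INTER_CUBIC)
o=np.zeros((525,450+B.shape[1],3),np.uint8); o[:,:450]=A; o[:B.shape[0],450:]=B
cv2.imwrite("pics/fx.png",o); print(o.shape)
E
```

```text
(525, 791, 3)
```

View pics/fx.png

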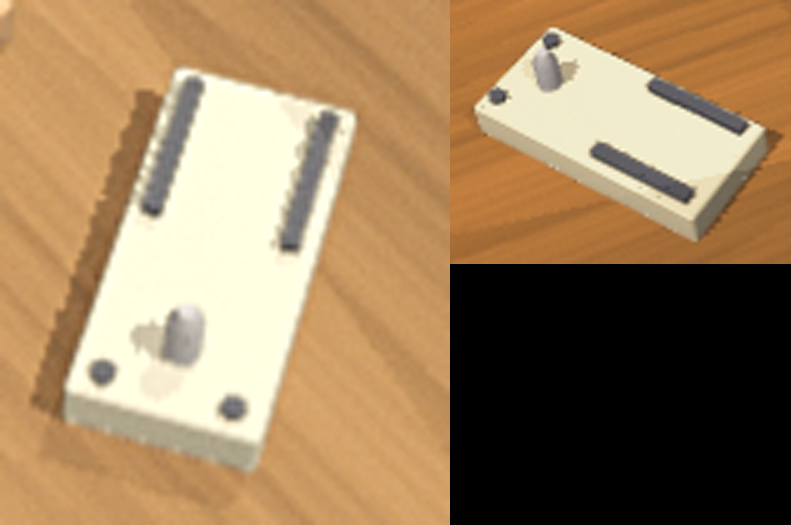

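```bash
python3 - <<'E'
from h import *
def go(n,P,f):
    C=cam(n); Q=np.array([onz(C,*f(p),30)[:2] for p in P]); # order: cheek-end L, cheek-end R, post-end R, post-end L (ccw as seen)
    c=Q.mean(0); d=(Q[0]+Q[1]-Q[2]-Q[3])/2; e=Q[0]-Q[1]+Q[3]-Q[2]
    th=np.arctan2(d[1],d[0]); print(n,Q.round(1).tolist(),c.round(1),np.hypot(*d).round(1),np.hypot(*(e/2)).round(1),np.degrees(th).round(2),np.degrees(np.arctan2(e[1],e[0])).round(2),"post",(c-60*np.array([np.cos(th),np.sin(th)])).round(1))
g=lambda p:(p[0]/5+325-.4,p[1]/5+255-.4)
go("side",[(178,68),(357,112),(258,440),(66,395)],g)
C=cam("side"); print("foot",onz(C,*g((182,352)),30),"top",onz(C,*g((187,308)),64))
g=lambda p:((p[0]-450)/3.1+180-.3,p[1]/3.1+235-.3)
go("scene",[(766,132),(698,220),(475,108),(550,28)],g)
C=cam("scene"); print("foot",onz(C,*g((548,84)),30),"top",onz(C,*g((543,47)),64))
E
```

```text
side [[555.1, -102.5], [605.7, -175.0], [449.5, -279.5], [397.6, -209.9]] [ 502.  -191.7] 189.3 87.6 34.04 125.83 post [ 452.3 -225.3]
foot [ 452.59822865 -224.63630215   30.        ] top [ 453.57785487 -223.20235067   64.        ]
scene [[562.1, -102.3], [609.1, -171.3], [453.1, -279.1], [404.0, -208.7]] [ 507.  -190.4] 190.0 84.7 34.29 124.59 post [ 457.5 -224.2]
foot [ 454.66113004 -225.97821711   30.        ] top [ 449.95146091 -222.14898951   64.        ]
```

The fixture corners and the post foot (side crop 182,352; scene crop 548,84) put the post at about (453.5, -225) and the yaw at about 34°. I'll stop beside the fixture for a wrist look before hanging the bracket.

>>> drive_tool([
  [0,0,1,-18,-33,0,25],
  [0,0,2,-37,-67,0,25],
  [0,0,3,-55,-100,0,25],
  [0,0,3.8,-74,-133,0,25],
  [0,0,3.8,-92,-167,0,25],
  [0,0,3.8,-111,-200,0,25],
  [0,0,3.8,-130,-234,0,25],
  [0,0,3.8,-148,-267,0,25],
  [0,0,3.8,-148,-267,0,25],
  [0,0,3.8,-148,-267,0,25],
])

```text
time_s: 6.22
ee_pos: [430.9, -119.1, 125.2]
ee_rot: [62.2, 89.9, 6.4]
force: [0.7, 0.1, -3.6]
gripper_width: 30.1
```

```bash
python3 - <<'E'
from look import *
look("c",[("fixture",0),("post",30),("cap",134)])
s=state();M=R.from_euler('xyz',s["ee_rot"],degrees=True).as_matrix(); print(np.degrees(np.arctan2(M[1,2],M[0,2])),M[:,0])
E
```

```text
wrist fixture 0.62 454 208 [ 500.4 -192.     0. ]
wrist cap 0.98 319 152 [481.  -84.9 134. ]
{'time_s': np.float64(6.42), 'qpos': array([-1.6890e+01,  1.1590e+01,  1.1336e+02,  5.0000e-02,  5.4970e+01,
        3.8710e+01]), 'ee_pos': array([ 430.88, -118.54,  124.84]), 'ee_rot': array([65.55, 89.91,  9.93]), 'force': array([-0.02,  0.59, -3.14]), 'torque': array([-0.03,  0.1 , -0.04]), 'gripper_width': np.float64(29.6)}
-55.62816781402297 [ 1.61727950e-03  2.83019398e-04 -9.99998652e-01]
```

View pics/cwrist.png

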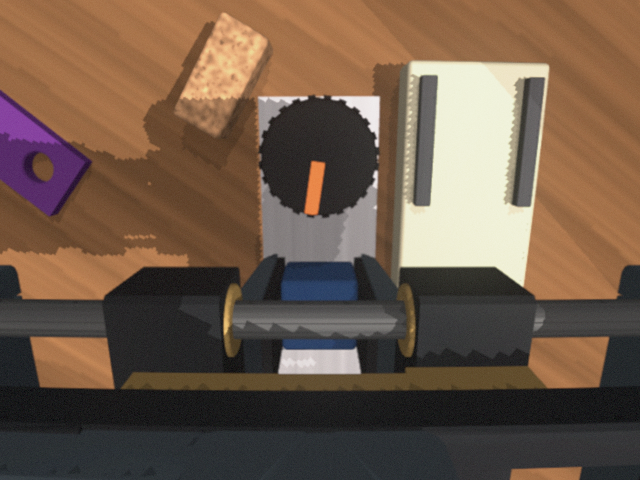

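```bash
python3 - <<'E'
from h import *
C=cam("wrist")
L1,L2=onz(C,427.5,76,38)[:2],onz(C,422.5,205.5,38)[:2]
R1,R2=onz(C,535,79,38)[:2],onz(C,522.5,206,38)[:2]
for d in (L1-L2,R1-R2,(L1+R1-L2-R2)/2): print("dir",np.hypot(*d).round(1),np.degrees(np.arctan2(d[1],d[0])).round(2))
d=(L1+R1-L2-R2); t=d/np.hypot(*d); print("gap",np.hypot(*(L1-R1)),np.hypot(*(L2-R2)))
m=(L1+L2+R1+R2)/4; print("centre",m-45*t,"post",m-105*t)
A,B=onz(C,408,63,30)[:2],onz(C,548,66,30)[:2]; print("end edge",A,B,np.hypot(*(A-B)),"post via end",(A+B)/2-155*t)
e=A-B; print("edge yaw",np.degrees(np.arctan2(e[1],e[0]))-90)
s=state(); print("cap",onz(C,319,156,172),"expected", s["ee_pos"][:2]+62*np.array([np.cos(np.radians(34.37)),np.sin(np.radians(34.37))]))
# plate cap-end edge, top of plate z=121 
a,b=onz(C,260,97,121)[:2],onz(C,379,97,121)[:2]; e=a-b; print("plate yaw",np.degrees(np.arctan2(e[1],e[0]))-90,"ctr",(a+b)/2-s["ee_pos"][:2],np.hypot(*((a+b)/2-s["ee_pos"][:2])))
E
```

```text
dir 78.3 35.24
dir 77.6 34.77
dir 78.0 35.01
gap 65.66037360323935 65.01029829550588
centre [ 501.76750937 -189.4575207 ] post [ 452.62307361 -223.87879949]
end edge [ 553.64082509 -100.50657185] [ 602.67380955 -173.06648573] 87.57382409829219 post via end [ 451.20085827 -225.70816567]
edge yaw 34.04919848783757
cap [480.96003575 -84.16029962 172.        ] expected [482.059399   -83.53465667]
plate yaw 34.338707490190984 ctr [68.19326665 46.49364412] 82.53472335740206
```

>>> drive_tool([
  [0,0,0,18,-18,0,25],
  [0,0,0,36,-36,0,25],
  [0,0,0,54,-54,0,25],
  [0,0,0,72,-72,0,25],
  [0,0,0,72,-72,-15,25],
  [0,0,0,72,-72,-35,25],
  [0,0,0,72,-72,-35,25],
  [0,0,0,72,-72,-35,25],
])

```text
time_s: 7.42
ee_pos: [502.9, -190.0, 90.1]
ee_rot: [67.7, 89.9, 12.1]
force: [0.7, -0.2, -3.8]
gripper_width: 30.0
```

```bash
python3 - <<'E'
from look import *
look("d",[("post",30),("eye",75)],("side","scene"))
a=cv2.imread("pics/dside.png")[245:365,315:425]; b=cv2.imread("pics/dscene.png")[205:325,170:300]
A=cv2.resize(a,None,fx=3.3,fy=3.3,interpolation=cv2.INTER_CUBIC); B=cv2.resize(b,None,fx=3.3,fy=3.3,interpolation=cv2.INTER_CUBIC)
cv2.imwrite("pics/d.png",np.hstack([A,B])); print(A.shape,B.shape)
E
```

```text
side post 0.94 365 326 [ 457.9 -232.2   30. ]
side eye 0.91 252 270 [329.4  22.2  75. ]
side eye 0.82 363 312 [ 457.5 -221.4   75. ]
scene post 0.81 215 262 [ 457.5 -219.5   30. ]
scene eye 0.84 313 207 [437.2  33.3  75. ]
scene eye 0.78 208 246 [ 447.2 -222.3   75. ]
scene eye 0.7 439 344 [858.3  84.   75. ]
{'time_s': np.float64(7.72), 'qpos': array([-2.2000e+01,  2.1270e+01,  1.0477e+02,  6.0000e-02,  5.3820e+01,
        3.3590e+01]), 'ee_pos': array([ 503.13, -190.58,   90.41]), 'ee_rot': array([53.08, 89.85, -2.55]), 'force': array([-0.34,  0.22, -3.55]), 'torque': array([-0.01,  0.19, -0.  ]), 'gripper_width': np.float64(30.03)}
(396, 363, 3) (396, 429, 3)
```

View pics/d.png

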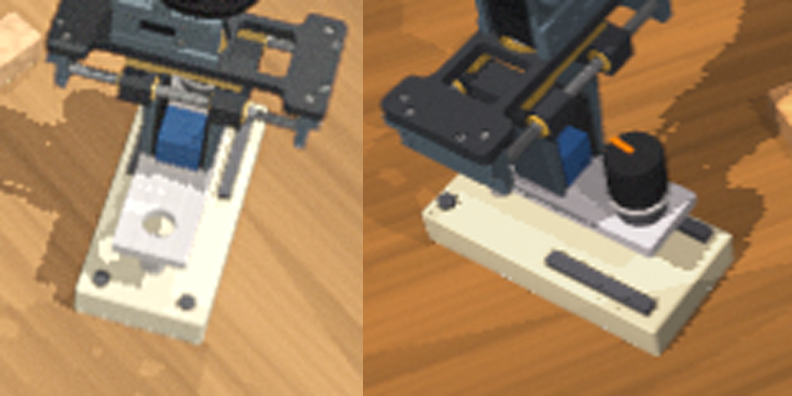

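The side crop shows the eye at (158,222), right over the post. The side camera puts it within about 2 mm. I'll lower it and watch the forces.

>>> drive_tool([
  [0,0,0,0,0,-6,25],
  [0,0,0,0,0,-12,25],
  [0,0,0,0,0,-18,25],
  [0,0,0,0,0,-22,25],
  [0,0,0,0,0,-22,25],
])

```text
time_s: 8.35
ee_pos: [502.9, -190.5, 67.9]
ee_rot: [65.6, 89.9, 10.0]
force: [-0.9, 0.2, -3.7]
gripper_width: 29.6
```

```bash
cat > st.py <<'E'
from h import *
s=state();M=R.from_euler('xyz',s["ee_rot"],degrees=True).as_matrix()
print({k:np.round(s[k],2).tolist() for k in ("time_s","qpos","ee_pos","force","torque","gripper_width")},"jawyaw",np.degrees(np.arctan2(M[1,2],M[0,2])).round(2),M[:,0].round(4))
E
python3 st.py
```

```text
{'time_s': 8.35, 'qpos': [-22.0, 22.79, 106.28, 0.07, 50.86, 33.58], 'ee_pos': [502.86, -190.47, 67.89], 'force': [-0.89, 0.21, -3.73], 'torque': [-0.08, 0.11, -0.03], 'gripper_width': 29.6} jawyaw -55.62 [ 1.6e-03  3.0e-04 -1.0e+00]
```

>>> drive_tool([
  [0,0,0,0,0,-5,25],
  [0,0,0,0,0,-10,25],
  [0,0,0,0,0,-15,25],
  [0,0,0,0,0,-18,25],
  [0,0,0,0,0,-20,25],
  [0,0,0,0,0,-20,25],
])

```text
time_s: 9.1
ee_pos: [502.8, -190.5, 47.8]
ee_rot: [68.2, 89.9, 12.6]
force: [0.0, -0.3, -4.7]
gripper_width: 29.4
```

```bash
python3 st.py
```

```text
{'time_s': 9.1, 'qpos': [-22.0, 24.23, 107.53, 0.07, 48.17, 33.58], 'ee_pos': [502.83, -190.47, 47.79], 'force': [0.01, -0.27, -4.72], 'torque': [-0.05, 0.11, 0.03], 'gripper_width': 29.42} jawyaw -55.63 [ 1.5e-03  3.0e-04 -1.0e+00]
```

>>> drive_tool([
  [0,0,0,0,0,-1,25],
  [0,0,0,0,0,-2,25],
  [0,0,0,0,0,-3,25],
  [0,0,0,0,0,-4,25],
  [0,0,0,0,0,-4,25],
])

```text
time_s: 9.72
ee_pos: [502.9, -190.5, 44.8]
ee_rot: [61.6, 89.9, 6.0]
force: [-2.3, 0.9, 5.3]
gripper_width: 29.8
```

```bash
python3 st.py
```

```text
{'time_s': 9.72, 'qpos': [-22.01, 24.44, 107.72, 0.07, 47.74, 33.58], 'ee_pos': [502.86, -190.5, 44.81], 'force': [-2.33, 0.89, 5.31], 'torque': [0.25, 0.64, -0.02], 'gripper_width': 29.83} jawyaw -55.63 [ 1.9e-03  2.0e-04 -1.0e+00]
```

Seated: the contact force rose by 9 N and the height matches. Now I'll release, lift, move over the cap and pre-wind the wrist.

>>> drive_tool([
  [0,0,0,0,0,1,30],
  [0,0,0,0,0,1,50],
  [0,0,0,0,0,1,60],
  [0,0,0,0,0,1,60],
  [0,0,0,0,0,20,60],
  [0,0,0,0,0,50,60],
  [0,0,0,0,0,80,60],
  [0,0,10,15,10,100,60],
  [0,0,20,35,22,110,60],
  [0,0,30,51,34,115,60],
])

```text
time_s: 10.98
ee_pos: [554.9, -156.3, 160.7]
ee_rot: [37.1, 89.8, 11.8]
force: [-0.7, 0.3, 0.2]
gripper_width: 59.9
```

>>> drive_tool([
  [0,0,10,0,0,0,60],
  [0,0,20,0,0,0,60],
  [0,0,30,0,0,0,60],
  [0,0,40,0,0,0,60],
  [0,0,50,0,0,0,60],
  [0,0,60,0,0,0,60],
  [0,0,70,0,0,0,60],
  [0,0,80,0,0,0,60],
  [0,0,90,0,0,0,60],
  [0,0,100,0,0,0,60],
])

```text
time_s: 12.22
ee_pos: [554.9, -156.3, 160.6]
ee_rot: [38.0, 89.8, 113.0]
force: [0.4, 0.8, -0.1]
gripper_width: 60.0
```

>>> drive_tool([
  [0,0,8,0,0,0,60],
  [0,0,10,0,0,0,60],
  [0,0,10,0,0,0,60],
])

```text
time_s: 12.6
ee_pos: [554.8, -156.3, 160.5]
ee_rot: [39.4, 89.8, 124.3]
force: [0.2, 0.2, 0.2]
gripper_width: 60.3
```

```bash
python3 st.py; python3 - <<'E'
from look import *
look("e",[("cap",54),("eye",30),("bracket",30)])
E
```

```text
{'time_s': 12.6, 'qpos': [-16.95, 20.7, 94.09, 0.14, 65.36, -101.93], 'ee_pos': [554.84, -156.27, 160.49], 'force': [0.24, 0.2, 0.19], 'torque': [0.09, -0.06, -0.0], 'gripper_width': 60.33} jawyaw 84.93 [-0.002   0.0029 -1.    ]
wrist cap 0.65 319 235 [ 553.  -156.4   54. ]
wrist eye 0.69 208 95 [ 450.8 -225.7   30. ]
wrist bracket 0.97 265 160 [ 499.9 -190.6   30. ]
{'time_s': np.float64(12.8), 'qpos': array([ -16.95,   20.7 ,   94.09,    0.14,   65.37, -101.98]), 'ee_pos': array([ 554.86, -156.29,  160.56]), 'ee_rot': array([ 38.2 ,  89.81, 123.18]), 'force': array([0.22, 0.23, 0.01]), 'torque': array([ 0.08, -0.04,  0.01]), 'gripper_width': np.float64(60.09)}
```

View pics/ewrist.png

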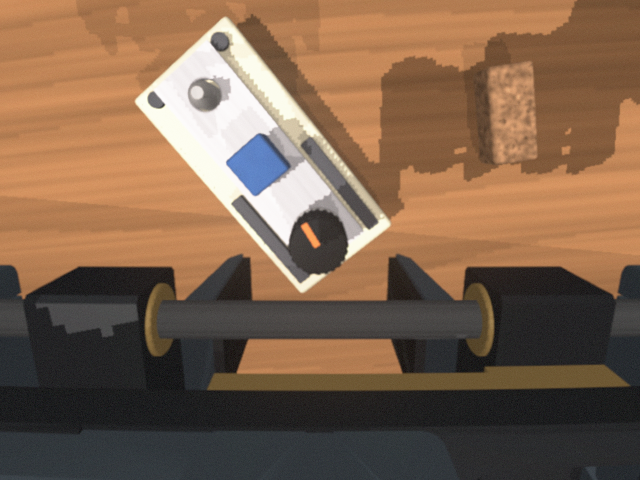

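The post stands in the eye (205,95) and the plate lies between the cheeks. The cap top is at (318,241), with the stripe pointing to (304,224).

```bash
python3 - <<'E'
from h import *
C=cam("wrist"); c=onz(C,318.5,241,91); t=onz(C,305,225,91); print(c, np.degrees(np.arctan2(*(t-c)[[1,0]])), state()["ee_pos"])
E
```

```text
[ 548.44787885 -156.07400108   91.        ] -145.76507002083713 [ 554.85898699 -156.2913666   160.56138879]
```

>>> drive_tool([
  [0,0,0,-1.5,0,-30,60],
  [0,0,0,-1.5,0,-60,60],
  [0,0,0,-1.5,0,-85,60],
  [0,0,0,-1.5,0,-99,60],
  [0,0,0,-1.5,0,-99,60],
  [0,0,0,-1.5,0,-99,30],
  [0,0,0,-1.5,0,-99,30],
  [0,0,0,-1.5,0,-99,30],
  [0,0,0,-1.5,0,-99,30],
  [0,0,0,-1.5,0,-99,30],
], grip_force=30)

```text
time_s: 14.05
ee_pos: [553.8, -156.5, 62.3]
ee_rot: [16.3, 89.9, 101.2]
force: [-0.9, -0.2, 4.5]
gripper_width: 35.5
```

```bash
python3 st.py
```

```text
{'time_s': 14.05, 'qpos': [-16.99, 26.09, 101.41, 0.15, 52.56, -102.06], 'ee_pos': [553.85, -156.5, 62.26], 'force': [-0.9, -0.18, 4.54], 'torque': [0.07, 0.03, 0.04], 'gripper_width': 35.54} jawyaw 84.98 [-5.0e-04  2.3e-03 -1.0e+00]
```

>>> drive_tool([
  [0,0,-9,0,0,0.4,30],
  [0,0,-18,0,0,0.2,30],
  [0,0,-27,0,0,0.1,30],
  [0,0,-36,0,0,0,30],
  [0,0,-45,0,0,-0.1,30],
  [0,0,-54,0,0,-0.2,30],
  [0,0,-63,0,0,-0.4,30],
  [0,0,-72,0,0,-0.5,30],
  [0,0,-81,0,0,-0.6,30],
  [0,0,-90,0,0,-0.8,30],
])

```text
time_s: 15.3
ee_pos: [553.1, -156.8, 61.2]
ee_rot: [2.4, 90.0, -2.9]
force: [-1.5, -1.4, 1.6]
gripper_width: 35.5
```

```bash
python3 st.py
```

```text
{'time_s': 15.3, 'qpos': [-16.98, 26.07, 101.64, 0.01, 52.25, -11.7], 'ee_pos': [553.09, -156.82, 61.16], 'force': [-1.46, -1.37, 1.58], 'torque': [-0.25, 0.28, 0.06], 'gripper_width': 35.46} jawyaw -5.29 [ 7.e-04 -0.e+00 -1.e+00]
```

>>> drive_tool([
  [0,0,-6,0,0,-0.1,30],
  [0,0,-12,0,0,-0.2,30],
  [0,0,-18,0,0,-0.3,30],
  [0,0,-24,0,0,-0.3,30],
  [0,0,-24,0,0,-0.3,30],
])

```text
time_s: 15.92
ee_pos: [552.6, -156.7, 60.8]
ee_rot: [-142.2, 90.0, -171.4]
force: [-1.4, -0.2, 1.8]
gripper_width: 35.4
```

```bash
python3 st.py
```

```text
{'time_s': 15.92, 'qpos': [-16.97, 26.09, 101.69, -0.01, 52.25, 12.26], 'ee_pos': [552.62, -156.7, 60.79], 'force': [-1.43, -0.22, 1.8], 'torque': [-0.02, 0.26, -0.06], 'gripper_width': 35.44} jawyaw -29.23 [-4.e-04 -1.e-04 -1.e+00]
```

>>> drive_tool([
  [0,0,-4,0,0,-0.1,30],
  [0,0,-8,0,0,-0.1,30],
  [0,0,-12,0,0,-0.2,30],
  [0,0,-12,0,0,-0.2,30],
])

```text
time_s: 16.42
ee_pos: [552.4, -156.6, 60.6]
ee_rot: [-156.5, 89.9, 162.4]
force: [-1.9, 0.1, 3.0]
gripper_width: 35.7
```

```bash
python3 st.py
```

```text
{'time_s': 16.42, 'qpos': [-16.98, 26.1, 101.71, 0.0, 52.25, 24.14], 'ee_pos': [552.37, -156.6, 60.58], 'force': [-1.94, 0.1, 3.05], 'torque': [0.06, 0.21, -0.1], 'gripper_width': 35.73} jawyaw -41.12 [-9.e-04  3.e-04 -1.e+00]
```

>>> drive_tool([
  [0,0,-4,0,0,-0.1,30],
  [0,0,-8,0,0,-0.1,30],
  [0,0,-8,0,0,-0.1,30],
])

```text
time_s: 16.8
ee_pos: [552.3, -156.5, 60.5]
ee_rot: [-159.8, 89.9, 151.2]
force: [-0.2, 0.1, 2.4]
gripper_width: 35.0
```

```bash
python3 st.py
```

```text
{'time_s': 16.8, 'qpos': [-16.98, 26.1, 101.72, 0.02, 52.25, 31.99], 'ee_pos': [552.3, -156.49, 60.49], 'force': [-0.16, 0.11, 2.39], 'torque': [0.01, 0.22, -0.02], 'gripper_width': 35.03} jawyaw -48.98 [-1.e-03  6.e-04 -1.e+00]
```

>>> drive_tool([
  [0,0,-4,0,0,-0.1,30],
  [0,0,-8,0,0,-0.1,30],
  [0,0,-8,0,0,-0.1,30],
])

```text
time_s: 17.18
ee_pos: [552.2, -156.4, 60.4]
ee_rot: [-162.8, 89.9, 140.4]
force: [-1.4, 1.0, 2.5]
gripper_width: 35.6
```

```bash
python3 st.py
```

```text
{'time_s': 17.18, 'qpos': [-16.98, 26.1, 101.73, 0.04, 52.24, 39.84], 'ee_pos': [552.22, -156.39, 60.4], 'force': [-1.42, 1.04, 2.45], 'torque': [0.11, 0.24, -0.04], 'gripper_width': 35.56} jawyaw -56.84 [-1.1e-03  9.0e-04 -1.0e+00]
```

>>> drive_tool([
  [0,0,-4,0,0,-0.1,30],
  [0,0,-8,0,0,-0.1,30],
  [0,0,-8,0,0,-0.1,30],
])

```text
time_s: 17.55
ee_pos: [552.1, -156.3, 60.3]
ee_rot: [-163.1, 89.9, 132.2]
force: [-0.1, 0.1, 3.2]
gripper_width: 35.6
```

```bash
python3 st.py
```

```text
{'time_s': 17.55, 'qpos': [-16.98, 26.11, 101.75, 0.07, 52.23, 47.67], 'ee_pos': [552.12, -156.27, 60.27], 'force': [-0.11, 0.06, 3.18], 'torque': [0.1, 0.25, -0.01], 'gripper_width': 35.64} jawyaw -64.69 [-0.0012  0.0013 -1.    ]
```

>>> drive_tool([
  [0,0,-4,0,0,-0.1,30],
  [0,0,-8,0,0,-0.1,30],
  [0,0,-8,0,0,-0.1,30],
])

```text
time_s: 17.92
ee_pos: [552.1, -156.1, 60.2]
ee_rot: [-164.2, 89.9, 123.2]
force: [-0.5, -0.1, 2.2]
gripper_width: 35.3
```

```bash
python3 st.py
```

```text
{'time_s': 17.92, 'qpos': [-16.98, 26.11, 101.77, 0.1, 52.22, 55.5], 'ee_pos': [552.05, -156.12, 60.18], 'force': [-0.55, -0.06, 2.16], 'torque': [0.21, 0.32, -0.07], 'gripper_width': 35.29} jawyaw -72.55 [-0.0011  0.0017 -1.    ]
```

>>> drive_tool([
  [0,0,-4,0,0,-0.1,30],
  [0,0,-8,0,0,-0.1,30],
  [0,0,-8,0,0,-0.1,30],
])

```text
time_s: 18.3
ee_pos: [552.0, -156.0, 60.1]
ee_rot: [-164.6, 89.9, 115.0]
force: [-0.5, 1.0, 3.4]
gripper_width: 35.3
```

```bash
python3 st.py
```

```text
{'time_s': 18.3, 'qpos': [-16.99, 26.11, 101.79, 0.13, 52.2, 63.33], 'ee_pos': [551.99, -155.98, 60.07], 'force': [-0.54, 0.98, 3.36], 'torque': [0.21, 0.31, -0.02], 'gripper_width': 35.31} jawyaw -80.4 [-0.001   0.0022 -1.    ]
```

>>> drive_tool([
  [0,0,-4,0,0,-0.1,30],
  [0,0,-8,0,0,-0.1,30],
  [0,0,-8,0,0,-0.1,30],
])

```text
time_s: 18.68
ee_pos: [552.4, -156.3, 60.0]
ee_rot: [170.9, 89.9, 82.7]
force: [-0.7, -1.3, 1.5]
gripper_width: 35.6
```

```bash
python3 st.py
```

```text
{'time_s': 18.68, 'qpos': [-17.0, 26.11, 101.78, 0.11, 52.12, 71.14], 'ee_pos': [552.41, -156.29, 60.01], 'force': [-0.69, -1.35, 1.46], 'torque': [-0.07, 0.15, 0.1], 'gripper_width': 35.6} jawyaw -88.21 [ 2.0e-04  1.6e-03 -1.0e+00]
```

>>> drive_tool([
  [0,0,-4,0,0,0,30],
  [0,0,-4,0,0,0,30],
])

```text
time_s: 18.92
ee_pos: [553.8, -157.7, 60.2]
ee_rot: [66.8, 89.8, -25.1]
force: [3.5, -4.4, -1.5]
gripper_width: 35.5
```

```bash
python3 st.py
```

```text
{'time_s': 18.92, 'qpos': [-17.02, 26.14, 101.71, -0.04, 51.95, 74.91], 'ee_pos': [553.84, -157.74, 60.15], 'force': [3.51, -4.45, -1.47], 'torque': [-0.85, -0.38, 0.7], 'gripper_width': 35.49} jawyaw -91.92 [ 0.0033 -0.0015 -1.    ]
```

>>> drive_tool([
  [0,0,-4,0,0,0,30],
  [0,0,-4,0,0,0,30],
])

```text
time_s: 19.18
ee_pos: [553.4, -157.7, 60.1]
ee_rot: [58.8, 89.8, -36.9]
force: [-0.7, -2.0, 1.9]
gripper_width: 35.2
```

```bash
python3 st.py
```

```text
{'time_s': 19.18, 'qpos': [-17.02, 26.14, 101.72, -0.07, 51.99, 78.77], 'ee_pos': [553.45, -157.71, 60.08], 'force': [-0.73, -1.98, 1.91], 'torque': [-0.21, 0.23, 0.47], 'gripper_width': 35.16} jawyaw -95.75 [ 0.0022 -0.0017 -1.    ]
```

>>> drive_tool([
  [0,0,-4,0,0,0,30],
  [0,0,-4,0,0,0,30],
])

```text
time_s: 19.42
ee_pos: [553.4, -157.6, 60.1]
ee_rot: [58.2, 89.8, -41.3]
force: [0.3, -0.1, 2.4]
gripper_width: 35.2
```

```bash
python3 st.py
```

```text
{'time_s': 19.42, 'qpos': [-17.01, 26.14, 101.72, -0.08, 52.0, 82.61], 'ee_pos': [553.42, -157.65, 60.11], 'force': [0.29, -0.13, 2.42], 'torque': [-0.09, 0.04, 0.64], 'gripper_width': 35.19} jawyaw -99.57 [ 0.0021 -0.0018 -1.    ]
```

A hard stop: torque rose from about 0.05 to about 0.7 N·m at jaw yaw -92°, after roughly 177°, and then the pads slipped. I'll snapshot, then back off 90° with the thread's rise.

```bash
python3 - <<'E'
from look import *
look("f",[("cap",52),("eye",30)],("wrist","side","scene"))
E
python3 st.py
```

```text
wrist cap 0.63 319 281 [ 555.3 -158.3   52. ]
side cap 0.72 229 235 [354.1 161.5  52. ]
side cap 0.65 380 283 [ 550.7 -174.1   52. ]
side eye 0.77 361 325 [ 452.8 -223.6   30. ]
side eye 0.74 313 268 [464.6 -33.4  30. ]
scene cap 0.69 359 186 [400.3 179.6  52. ]
scene cap 0.67 256 280 [ 561.5 -158.4   52. ]
scene cap 0.52 429 300 [760.8 138.2  52. ]
scene eye 0.8 439 343 [843.2 109.2  30. ]
scene eye 0.77 313 206 [392.2  54.7  30. ]
scene eye 0.57 211 261 [ 453.  -226.9   30. ]
{'time_s': np.float64(19.88), 'qpos': array([-1.7010e+01,  2.6140e+01,  1.0171e+02, -8.0000e-02,  5.2000e+01,
        8.2760e+01]), 'ee_pos': array([ 553.43, -157.67,   60.09]), 'ee_rot': array([ 59.07,  89.85, -40.65]), 'force': array([0.72, 0.6 , 2.09]), 'torque': array([-0.02,  0.09,  0.71]), 'gripper_width': np.float64(35.57)}
{'time_s': 19.88, 'qpos': [-17.01, 26.14, 101.71, -0.08, 52.0, 82.76], 'ee_pos': [553.43, -157.67, 60.09], 'force': [0.72, 0.6, 2.09], 'torque': [-0.02, 0.09, 0.71], 'gripper_width': 35.57} jawyaw -99.72 [ 0.002  -0.0017 -1.    ]
```

>>> drive_tool([
  [0,0,9,0,0,0.1,30],
  [0,0,18,0,0,0.2,30],
  [0,0,27,0,0,0.4,30],
  [0,0,36,0,0,0.5,30],
  [0,0,45,0,0,0.6,30],
  [0,0,54,0,0,0.7,30],
  [0,0,63,0,0,0.9,30],
  [0,0,72,0,0,1.0,30],
  [0,0,81,0,0,1.1,30],
  [0,0,90,0,0,1.2,30],
])

```text
time_s: 21.12
ee_pos: [553.9, -157.6, 61.3]
ee_rot: [55.7, 89.8, 46.1]
force: [2.2, 0.5, 2.1]
gripper_width: 35.2
```

```bash
python3 st.py; python3 - <<'E'
from look import *
look("g",[("cap",53),("eye",30),("bracket",30)],("wrist","side","scene"))
f=lambda n:cv2.imread("pics/%s.png"%n)
r=lambda a,w:cv2.resize(a,(w,300),interpolation=cv2.INTER_CUBIC)
top=np.hstack([r(f("fwrist")[180:380,190:450],400),r(f("gwrist")[180:380,190:450],400)])
bot=np.hstack([r(f("gside")[235:355,320:440],400),r(f("gscene")[205:325,180:320],400)])
cv2.imwrite("pics/g.png",np.vstack([top,bot]))
E
```

```text
{'time_s': 21.12, 'qpos': [-17.14, 26.1, 101.56, 0.26, 52.23, -7.72], 'ee_pos': [553.86, -157.55, 61.31], 'force': [2.19, 0.49, 2.06], 'torque': [-0.15, -0.24, -0.09], 'gripper_width': 35.21} jawyaw -9.59 [ 0.0028  0.0029 -1.    ]
wrist cap 0.81 317 282 [ 552.9 -156.    53. ]
side cap 0.7 376 278 [ 551.8 -159.3   53. ]
side cap 0.69 230 234 [355.6 162.6  53. ]
side cap 0.48 360 324 [ 443.  -230.4   53. ]
side eye 0.87 359 325 [ 449.9 -222.6   30. ]
side eye 0.59 253 268 [351.6  56.2  30. ]
side eye 0.56 362 323 [ 458.7 -222.7   30. ]
side eye 0.43 257 154 [589.1 393.2  30. ]
side bracket 0.88 368 304 [ 502.  -192.5   30. ]
side bracket 0.66 242 254 [354.  109.2  30. ]
side bracket 0.63 254 156 [577.6 388.9  30. ]
scene cap 0.73 358 188 [406.  174.6  53. ]
scene cap 0.48 430 301 [763.6 137.   53. ]
scene eye 0.86 314 205 [391.7  56.9  30. ]
scene eye 0.85 439 343 [842.4 107.6  30. ]
scene eye 0.72 212 258 [ 444.9 -221.1   30. ]
scene bracket 0.96 336 199 [397.2 118.2  30. ]
scene bracket 0.69 432 321 [795.  126.8  30. ]
scene bracket 0.55 234 269 [ 497.1 -187.    30. ]
{'time_s': np.float64(21.72), 'qpos': array([-17.12,  26.1 , 101.57,   0.21,  52.25,  -7.49]), 'ee_pos': array([ 553.7 , -157.53,   61.35]), 'ee_rot': array([54.66, 89.82, 44.91]), 'force': array([2.56, 0.68, 0.93]), 'torque': array([ 0.11, -0.43, -0.03]), 'gripper_width': np.float64(35.48)}
```

View pics/g.png

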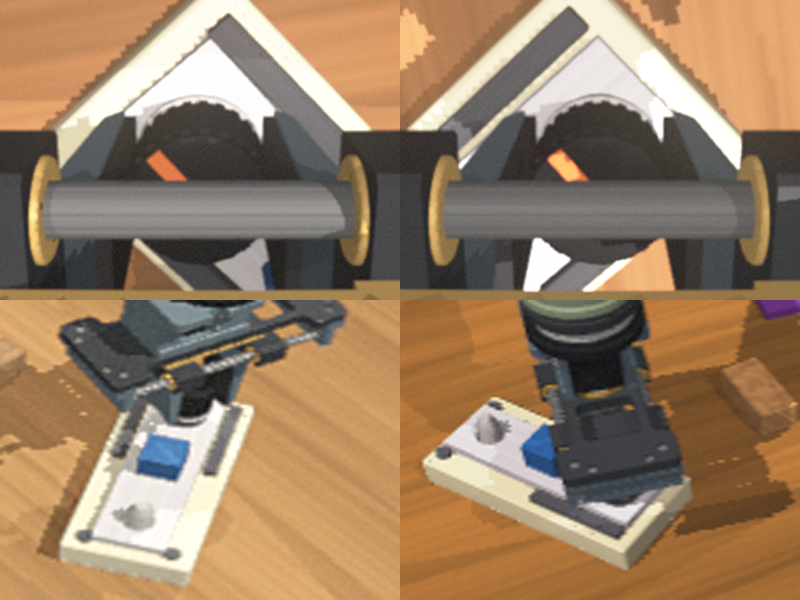

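```bash
python3 - <<'E'
from h import *
s=state()
J=lambda M:np.degrees(np.arctan2(M[1,2],M[0,2]))
def poseC(pos,rot):
    t=dict(s); t["ee_pos"]=np.array(pos); t["ee_rot"]=np.array(rot); return cam("wrist",t)
PF=([553.43,-157.67,60.09],[59.07,89.85,-40.65]); PG=(s["ee_pos"],s["ee_rot"])
for n,P,z in (("f",PF,89.),("g",PG,90.3)):
    C=poseC(*P); im=cv2.imread(f"pics/{n}wrist.png").astype(int)[...,::-1]
    m=(im[...,0]>150)&(im[...,2]<90)&(im[...,0]-im[...,2]>90); m[:270]=0; m[302:]=0; m[:,:270]=0; m[:,330:]=0
    ys=np.unique(np.nonzero(m)[0]); L=[];Rr=[]
    for y in ys:
        x=np.nonzero(m[y])[0]; L.append((x.min(),y,len(x))); Rr.append((x.max(),y,len(x)))
    print(n,[(a[0],b[0],a[1]) for a,b in zip(L,Rr)])
    def ang(E):
        Q=np.array([onz(C,x,y,z)[:2] for x,y,_ in E]); v=cv2.fitLine(Q.astype(np.float32),cv2.DIST_L2,0,.01,.01).ravel()[:2]
        return np.degrees(np.arctan2(v[1],v[0]))%180
    k=len(L); print(ang(L[k//3:-1]),ang(Rr[1:int(k*.75)]),"jaw",J(R.from_euler('xyz',P[1],degrees=True).as_matrix()))
    cc=[onz(C,*p,z)[:2] for p in [(319,282)]]; print(cc)
E
```

```text
f [(np.int64(292), np.int64(294), np.int64(281)), (np.int64(290), np.int64(295), np.int64(282)), (np.int64(289), np.int64(296), np.int64(283)), (np.int64(288), np.int64(297), np.int64(284)), (np.int64(287), np.int64(297), np.int64(285)), (np.int64(286), np.int64(298), np.int64(286)), (np.int64(286), np.int64(299), np.int64(287)), (np.int64(286), np.int64(300), np.int64(288)), (np.int64(287), np.int64(301), np.int64(289)), (np.int64(288), np.int64(302), np.int64(290)), (np.int64(289), np.int64(303), np.int64(291)), (np.int64(290), np.int64(304), np.int64(292)), (np.int64(291), np.int64(305), np.int64(293)), (np.int64(292), np.int64(306), np.int64(294)), (np.int64(292), np.int64(307), np.int64(295)), (np.int64(293), np.int64(308), np.int64(296)), (np.int64(294), np.int64(309), np.int64(297)), (np.int64(295), np.int64(309), np.int64(298)), (np.int64(296), np.int64(310), np.int64(299)), (np.int64(299), np.int64(309), np.int64(300))]
28.583296 31.105011 jaw -99.72008657032772
[array([ 568.09293914, -159.80901202])]
g [(np.int64(293), np.int64(295), np.int64(280)), (np.int64(292), np.int64
[... 298 characters left out ...]
287)), (np.int64(287), np.int64(302), np.int64(288)), (np.int64(288), np.int64(303), np.int64(289)), (np.int64(288), np.int64(304), np.int64(290)), (np.int64(289), np.int64(305), np.int64(291)), (np.int64(291), np.int64(305), np.int64(292)), (np.int64(291), np.int64(306), np.int64(293)), (np.int64(292), np.int64(307), np.int64(294)), (np.int64(293), np.int64(308), np.int64(295)), (np.int64(294), np.int64(309), np.int64(296)), (np.int64(295), np.int64(310), np.int64(297)), (np.int64(296), np.int64(310), np.int64(298)), (np.int64(296), np.int64(311), np.int64(299)), (np.int64(298), np.int64(309), np.int64(300))]
119.35249 119.42171 jaw -9.756937342139516
[array([ 555.83115124, -142.86198733])]
```

The stripe turned 89.5° (29.8° to 119.4° in the world), with no slip relative to the jaws. The bracket lies flat with the post through its eye, and the cap is still gripped. Handing in.

```bash
python3 -c "
from h import *
print(env.job_done())"; python3 st.py
```

```text
the job is handed in; nothing more can be done
None
the job is handed in; nothing more can be done
```

The job is handed in. The bracket hangs by its eye on the post, lies flat between the cheeks, and its cap is backed off a quarter turn and still gripped.

- **Hanging:** I picked the larger white bracket by its blue block and lowered it over the post. It met no side force on the way down and seated with about 9 N of contact. The last pictures show it flat on the base, with the cap end between the cheeks.
- **Tightening:** One grasp turned the cap clockwise about 177°. Torque then rose from about 0.05 to 0.7 N·m, which is the hard stop, and the pads slipped about 8° while torque stayed at 0.5–0.7 N·m.
- **Backing off:** I turned the jaws 90° counter-clockwise. The orange stripe measured 89.5° of turn in the wrist pictures, good to about 2°.
- **At hand-in:** The grip was set to 30 N, with 35.5 mm between the fingers and side forces under 3 N. The robot's clock was at about 21.7 s, against the 67 s limit.

**Not measured:** the bracket can twist up to about 3° between the cheeks. The turn relative to the bracket could therefore differ from 90° by a few degrees.

No check failed. One estimate disagreed: a first reading of the cap's centre from the wrist picture was about 5 mm off. I put that down to the cap's visible side and used the position from the other measurements. The bystander objects were not touched.

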